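# Turn the selector valve to the green zone and lock it

### The arm

A 6-joint arm with a two-finger parallel gripper is mounted at the origin on the work surface. World frame = base frame: x ahead of the robot, y to its left, z up, the work surface at z = 0. Lengths are in m, angles in rad, forces in N, time in s.
With the tool pointing down it reaches from about 0.325 to 0.85 m from the base axis. Payload 15.5 kg.
Tool frame: the origin (TCP) lies at the very end of the fingers, on their centre line; the grasp point (between the pads) lies behind it (manip.grip_depth is the z of the grasp point in the tool frame, in m); z points along the fingers, y is the line along which they close (so a half turn about z gives the same grasp; the last joint's range is limited). The gripper opens to 91 mm and grips with 3 to 60 N. Pads are 32 mm wide; open, the fingers measure 118 mm over their backs; the gripper's body (76 mm by 178 mm) begins 60 mm behind the grasp point.
Start: joints at [1.04, 0.494, 1.345, -0, 1.302, -0.096], TCP at [0.263, 0.567, 0.214] pointing down, gripper open.
Joint ranges: [-2.91, 2.91], [-0.82, 2.16], [0.22, 2.67], [-1.22, 4.37], [0.12, 2.79], [-3.08, 3.08]. Speed limits (rad/s): [1.89, 1.89, 2.57, 3.01, 3.01, 3.01].

### API

Orientations are given as a unit quaternion [x, y, z, w].
In Python, from plant import manip gives the robot as it stands. The module is installed in compiled form; this text tells all that it offers.
- The arm moves only by the tool servo_tool, never from a script. Its argument "commands" is a list of rows, each a list of 3 entries, a list of its own where there are three numbers: the shift along the tool's x, y, z in mm, then the turn, a rotation vector about the tool's x, y, z in degrees, then the opening in per cent of the stroke, from 0 (shut) to 100 (fully open). A call has exactly 10 rows; each row is the pose to reach, as a shift and turn from the pose commanded when the call began, along the tool's axes at that moment; what a row does not reach only later rows make up. A row lasts 1/10 s, in which the tool goes at most 50 mm and 8.59 degrees, less where a joint would pass 70% of its speed; a pose out of reach is approached as far as the arm can. A call with a gripper value outside its range is refused whole. The fingers move at their own pace and stop on an object; the grip force is fixed at half the most. Time passes only in rows, so rows that repeat a pose let the fingers close, or fill a call up. It gives the time, the measured TCP pose, the force, the opening and the grip force at its end, in the units of the state.
- manip.read_state(): the state, without advancing time (a new reading comes with each control period).
- manip.snapshot(name): name is "scene" or "top"; returns a dict with "img" (480x640x3 uint8, blue, green, red), "K" (3x3 intrinsics, pixels), "k1" (the pictures are not rectified: a ray, as slopes to the right and down, at radius r is drawn at 1 + k1 r^2 times it, then the intrinsics apply), "cam_to_world" (4x4, takes a point from camera to world coordinates). Camera axes: x right, y down, z forward; pixel columns grow to the right and rows downward; lengths in m; the calibration is good to about 2 mm. A picture is of the moment at which its call begins. There is no depth.
- manip.job_done(): hands the job in; it is judged then, once.
The state is a dict: "t": time; "q": joint angles; "qd": joint speeds; "tau": joint torques, N m; "eef_pos": TCP position; "ee_rot": TCP orientation; "contact_force": force on the tool from outside, world axes, zero at the start; "torque": the same for the moment, N m; "gripper_width": opening from 0.0 (shut) to 1.0 (fully open); "finger_force": force on a finger pad.
Only numpy, scipy, OpenCV 4.12 (cv2) and the standard library are available. Lean on these libraries where they do the work, as an engineer would, in place of code of your own. Each camera call takes 0.05 s, during which the arm holds its last target. There are 200 camera calls.

### The job

Turn the raised selector handle on the trainer's round valve until its red nose points into the green zone, then feel for the spot there where its hidden catch lets go and push the handle fully down so that it locks. Never force it down where it does not want to go, leave the other things on the bench undisturbed, and let go of the handle.

Things in the scene. Friction and masses are not known exactly. Their poses are not given: they have to be found in the camera images.
- valve: Selector valve: fixed round grey housing, 96 mm diameter, 45 mm high, standing on the trainer's slotted aluminium plate (30 mm above the bench) at any yaw. Origin: centre of its underside, on the handle's turning axis; z up, x towards the middle of the green zone. Its top is a white dial with black ticks and one green zone. Nothing else taller than 80 mm above the bench stands within 90 mm of the axis.
- green_zone (a point): Middle of the green zone on the housing's top, 42 mm from the turning axis; the zone spans 0.4 rad to either side. A hidden catch plate under the handle has one notch, in a new place each time, up to 0.32 rad either side of this middle; it cannot be seen, and lets the handle down only within about 0.05 rad of the notch's centre. Elsewhere the handle is blocked after 0.5 mm.
- selector: Turning handle: black disc, 64 mm diameter, 6 mm thick, with a grey upright bar 56 long, 14 wide, 32 mm high (fingers close across the 14 mm) and a red nose at one end. Origin: on the axis at the disc's underside; bar top 38 mm above it. x along the bar to the nose, z up. Turns endlessly either way (0.06 N m friction), stays where left, starts 1.3 rad or more from the green zone.
- handle_grip (a point): Where to hold the bar: on the turning axis, 28 mm above the selector's origin, 10 mm below the bar's top and 22 mm above the disc.
- red_nose (a point): Tip of the red nose, 42 mm from the turning axis, 11 mm above the selector's origin. A red stripe on the bar's top marks the same half.
- press (a joint): How far the handle is pushed down: 0 m raised (at the start; disc 9 mm above the housing), 0.008 m fully down and locked. Slides against about 4 N of friction and stays where left; once down it cannot turn. A pin under the disc rests on the catch plate: pressing it there with over 45 N damages the catch; 10 to 15 N is enough to feel that it is blocked.
- push_button: Bystander: green push button on an L-shaped sheet steel bracket, 50 x 50 x 50 mm, loose on the bench beside the trainer. Origin: centre of its underside.
- screwdriver: Bystander: screwdriver lying loose on the bench on the robot's side of the trainer. Origin: on the underside; x from handle to tip.
- puck: Bystander: loose red plastic workpiece, 40 mm diameter, 25 mm high, standing on the trainer plate near a corner. Origin: centre of its underside.

How it is judged:
By the outcome, as a careful person would: the job done as asked, in the order asked, and still so for the second after the job is handed in, with the robot touching nothing.
It also fails if it takes over 72 s, if anything falls off the work surface, if the arm or the gripper's body presses on something with over 40 N, if the wrist force passes 120 N, or if a joint passes its speed limit or range.

## Working session

There is one attempt and no reset: what is moved stays moved. The work goes in short steps, Python scripts to look and compute and a tool call to move; the robot and the scene stay as the last step left them, time stands still between calls to the robot, and variables do not carry over. Pictures are saved under pics/ and viewed, at most 10 in all, crops included, and the job is handed in when it is done.

Besides the shell and the picture viewer there is one more tool, called after "Emit:" as name(argument=value, ...) on one line, values as JSON. servo_tool: Moves the arm, as the interface text tells. Its arguments: {"type":"object","properties":{"commands":{"type":"array","items":{"type":"array"}}},"required":["commands"]}

```bash
mkdir -p pics
cat > h.py <<'E'
import cv2,numpy as np
from plant import manip
def snap(n):
    return manip.snapshot(n)
def ray(s,u,v):
    K=s["K"];d=np.array([s["k1"],0,0,0,0.]) 
    p=cv2.undistortPoints(np.array([[[u,v]]],float),np.array(K,float),d)[0,0]
    T=np.array(s["cam_to_world"]);return T[:3,3],T[:3,:3]@np.array([p[0],p[1],1])
def onz(s,u,v,z):
    o,r=ray(s,u,v);return o+r*(z-o[2])/r[2]
def proj(s,P):
    T=np.array(s["cam_to_world"]);p=T[:3,:3].T@(np.array(P)-T[:3,3])
    x=p[:2]/p[2];x=x*(1+s["k1"]*(x@x));K=np.array(s["K"]);return K[0,0]*x[0]+K[0,2],K[1,1]*x[1]+K[1,2]
E
python3 - <<'E'
from h import *
for n in("top","scene"):
    s=snap(n);cv2.imwrite(f"pics/{n}0.png",s["img"]);print(n,s["k1"],np.round(s["K"],1).tolist(),np.round(s["cam_to_world"],3).tolist())
st=manip.read_state();print(st["eef_pos"],st["ee_rot"],manip.grip_depth,st["t"])
E
```

```text
top -0.04184020091222994 [[604.2, 0.0, 328.5], [0.0, 604.2, 238.9], [0.0, 0.0, 1.0]] [[0.005, -0.995, 0.095, 0.475], [-1.0, -0.004, 0.009, -0.101], [-0.009, -0.095, -0.995, 0.893], [0.0, 0.0, 0.0, 1.0]]
scene 0.038976625788230086 [[488.7, 0.0, 319.7], [0.0, 488.7, 238.9], [0.0, 0.0, 1.0]] [[-0.409, 0.621, -0.669, 0.998], [0.913, 0.274, -0.303, 0.09], [-0.005, -0.734, -0.679, 0.543], [0.0, 0.0, 0.0, 1.0]]
[0.26310851 0.56657084 0.21341854] [ 2.15692157e-01  9.76461272e-01 -5.00346277e-04 -1.63165958e-04] -0.0188 0.1
```

View pics/top0.png

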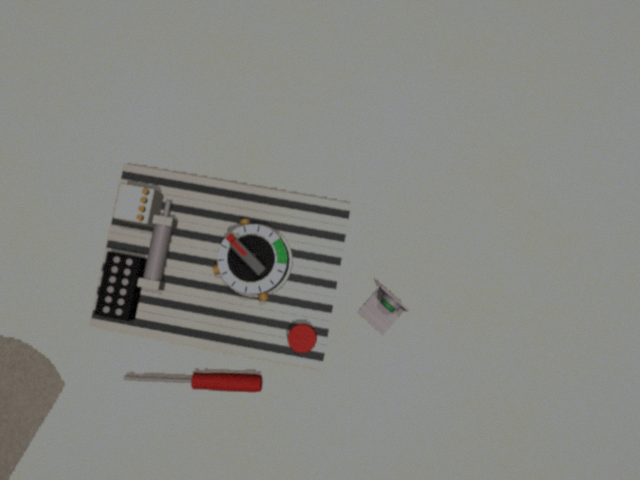

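View pics/scene0.png

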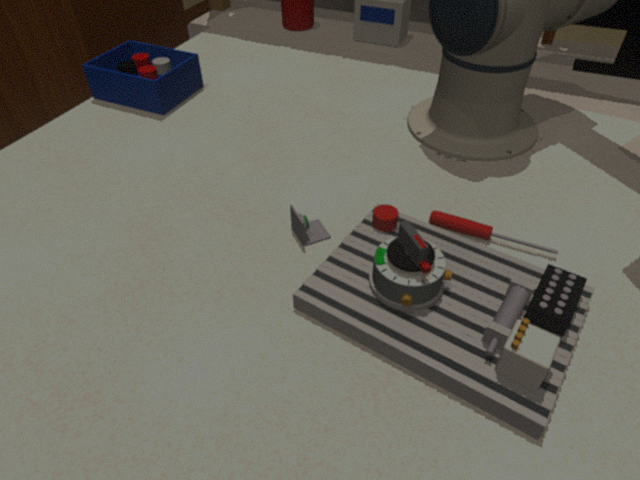

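The top view shows the valve at about (253,260), its red nose at (230,237) and the green zone at (282,251). The puck is at (302,338), the button at (383,305), and the screwdriver lies along row 380. The scene view agrees with this.

```bash
cat > meas.py <<'E'
from h import *
def comp(m,near=None):
    n,l,st,c=cv2.connectedComponentsWithStats(m.astype(np.uint8));return [(st[i,4],c[i],l==i) for i in range(1,n) if st[i,4]>15]
def look(s,box):
    x0,x1,y0,y1=box;hsv=cv2.cvtColor(s["img"],cv2.COLOR_BGR2HSV).astype(int);B=np.zeros(hsv.shape[:2],bool);B[y0:y1,x0:x1]=1
    H,S,V=hsv[...,0],hsv[...,1],hsv[...,2]
    return B&(H>45)&(H<85)&(S>90)&(V>50), B&((H<8)|(H>172))&(S>120)&(V>60), B&(V>140)&(S<60), B&(V<60)
E
python3 - <<'E'
from meas import *
s=snap("top");g,r,w,k=look(s,(205,300,215,305))
for nm,m in(("green",g),("red",r),("white",w),("black",k)):
    for c in comp(m): print(nm,c[0],c[1].round(1))
cs,_=cv2.findContours(k.astype(np.uint8),cv2.RETR_EXTERNAL,cv2.CHAIN_APPROX_NONE)
c=max(cs,key=len);e=cv2.minEnclosingCircle(c);print("disc",e)
C=onz(s,*e[0],.090);G=onz(s,*np.argwhere(g).mean(0)[::-1],.075)
R=np.argwhere(r)[:,::-1];print("C",C,"G",G,"green ang",np.arctan2(*(G-C)[1::-1]), "rG",np.linalg.norm((G-C)[:2]))
P=np.array([onz(s,*p,.122)[:2] for p in R]);print("redmean",P.mean(0),"ang",np.arctan2(*(P.mean(0)-C[:2])[::-1]))
st=manip.read_state()
from scipy.spatial.transform import Rotation as Ro
print(Ro.from_quat(st["ee_rot"]).as_matrix().round(3))
i=cv2.resize(s["img"][200:320,190:350],None,fx=5,fy=5,interpolation=cv2.INTER_CUBIC);cv2.imwrite("pics/crop1.png",i)
E
```

```text
green 227 [280.5 251.3]
red 133 [235.3 243.9]
white 135 [282.7 218.7]
white 20 [209.4 221.6]
white 17 [219.6 223.7]
white 68 [251.1 228.6]
white 30 [209.8 229.7]
white 124 [267.1 233.7]
white 33 [239.5 230.2]
white 71 [291.7 236.5]
white 44 [294.3 244.7]
white 23 [208.2 245.8]
white 663 [247.3 275. ]
white 25 [210.7 253.8]
white 61 [296.2 266.1]
white 181 [290.3 289.8]
white 28 [216.6 296.4]
white 37 [231.3 299.1]
white 38 [249.  302.5]
black 149 [226.8 217.2]
black 234 [276.4 225.4]
black 96 [213.2 238.4]
black 1282 [251.3 258. ]
black 37 [295.8 253.4]
black 58 [210.  261.9]
black 54 [294.2 277.6]
black 166 [219.3 288.4]
black 162 [283.7 300. ]
disc ((250.3710174560547, 257.9089660644531), 23.19471549987793)
C [0.52650723 0.00997115 0.09      ] G [ 0.53661911 -0.02875678  0.075     ] green ang -1.3153976859514849 rG 0.04002627483960526
redmean [0.54241471 0.0252095 ] ang 0.7639175913271001
[[-0.907  0.421 -0.   ]
 [ 0.421  0.907 -0.001]
 [ 0.    -0.001 -1.   ]]
```

View pics/crop1.png

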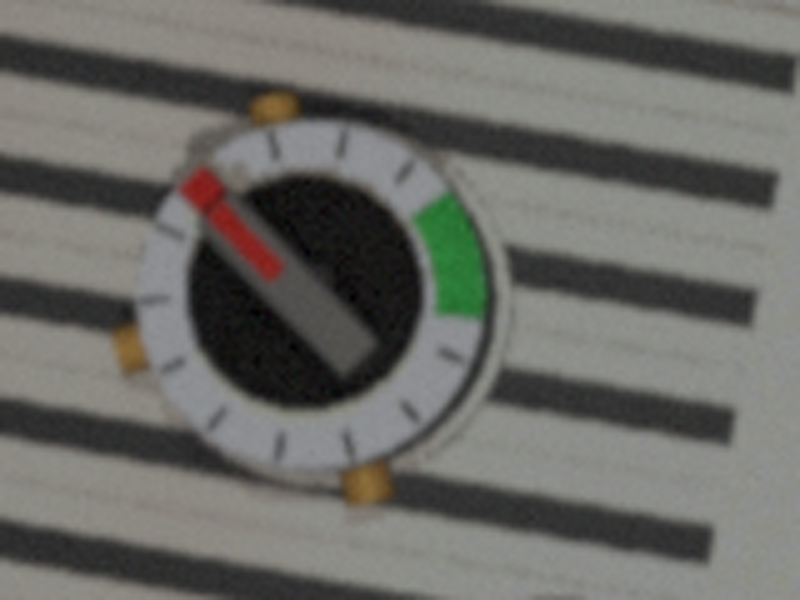

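The crop confirms the readings: nose at about +0.79 rad, green middle at about -1.31 rad. That means a clockwise turn of roughly 2.1 rad. I'm moving over the valve with room left on joint 6.

Emit:
servo_tool(commands=[[[-33, -28, 0], [0, 0, -5], 100], [[-66, -55, 0], [0, 0, -10], 100], [[-99, -83, 0], [0, 0, -15], 100], [[-132, -110, 0], [0, 0, -20], 100], [[-165, -138, 0], [0, 0, -25], 100], [[-198, -165, 0], [0, 0, -30], 100], [[-231, -193, 0], [0, 0, -35], 100], [[-264, -220, 0], [0, 0, -40], 100], [[-297, -248, 0], [0, 0, -45], 100], [[-330, -276, 0], [0, 0, -50], 100]])

```text
t: 1.15
eef_pos: [0.4467, 0.1759, 0.2139]
ee_rot: [-0.219, 0.976, 0.0, 0.0]
contact_force: [1.2, 0.1, -0.5]
gripper_width: 1.0
finger_force: 0.0
```

```bash
cat > go.py <<'E'
import sys;from h import *
from scipy.spatial.transform import Rotation as Ro
# target x y z psi_y -> shift mm (tool), rotvec deg
def go(x,y,z,psi):
    st=manip.read_state();R=Ro.from_quat(st["ee_rot"]);M=R.as_matrix()
    Y=np.array([np.cos(psi),np.sin(psi),0]);Z=np.array([0,0,-1.]);T=np.c_[np.cross(Y,Z),Y,Z]
    print("shift",(M.T@(np.array([x,y,z])-st["eef_pos"])*1e3).round(1),"rot",np.degrees(Ro.from_matrix(M.T@T).as_rotvec()).round(1),"t",st["t"],"pos",st["eef_pos"].round(4),"psi",np.arctan2(M[1,1],M[0,1]).round(3),"q",np.round(st["q"],2),"F",np.round(st["contact_force"],1),"T",np.round(st["torque"],2),"w",st["gripper_width"],st["finger_force"])
if __name__=="__main__": go(*map(float,sys.argv[1:]))
E
python3 go.py .5265 .010 .16 2.36
```

```text
shift [  -1.3 -184.1   53.9] rot [  0.    0.  -19.9] t 1.15 pos [0.4467 0.1759 0.2139] psi 2.012 q [ 0.25  0.29  1.69  0.    1.16 -1.76] F [ 1.2  0.1 -0.5] T [0.05 0.02 0.03] w 0.9998643299942903 0.0
```

Emit:
servo_tool(commands=[[[0, -30, 5], [0, 0, -4], 80], [[0, -60, 10], [0, 0, -8], 60], [[0, -90, 20], [0, 0, -12], 60], [[-1, -120, 30], [0, 0, -16], 60], [[-1, -150, 40], [0, 0, -19], 60], [[-1, -170, 50], [0, 0, -20], 60], [[-1, -182, 54], [0, 0, -20], 60], [[-1, -184, 54], [0, 0, -20], 60], [[-1, -184, 54], [0, 0, -20], 60], [[-1, -184, 54], [0, 0, -20], 60]])

```text
t: 2.15
eef_pos: [0.525, 0.0121, 0.1604]
ee_rot: [-0.384, 0.923, -0.0, 0.0]
contact_force: [0.4, -0.0, -0.5]
gripper_width: 0.603
finger_force: 0.0
```

```bash
python3 go.py .5265 .010 .093 2.36
python3 - <<'E'
from h import *
s=snap("scene");x=cv2.resize(s["img"][130:320,290:520],None,fx=3,fy=3,interpolation=cv2.INTER_CUBIC);cv2.imwrite("pics/s2.png",x)
E
```

```text
shift [ 0.5 -2.5 67.4] rot [-0.   0.  -0.1] t 2.15 pos [0.525  0.0121 0.1604] psi 2.358 q [-0.09  0.42  1.66  0.    1.07 -2.45] F [ 0.4 -0.  -0.5] T [ 0.11  0.07 -0.01] w 0.6032556832001272 0.0
```

View pics/s2.png

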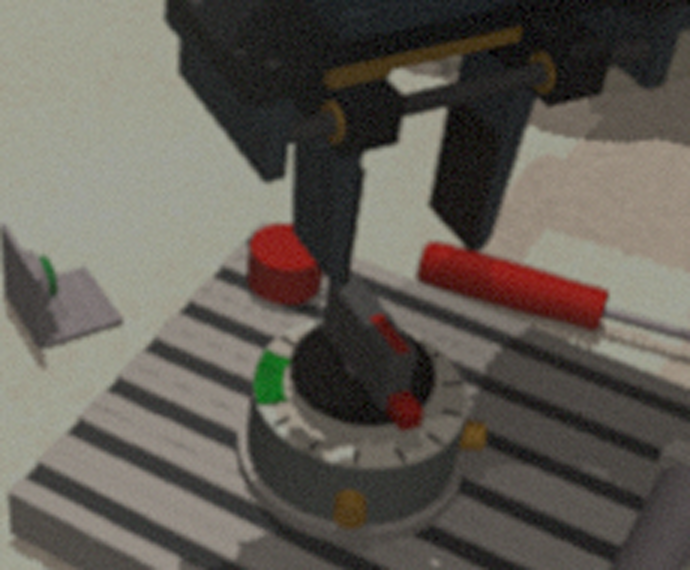

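The scene crop shows the fingers straddling the bar, clear of everything else. I'll lower and look at the state before closing.

Emit:
servo_tool(commands=[[[0, -2, 10], [0, 0, 0], 60], [[0, -2, 20], [0, 0, 0], 60], [[0, -2, 30], [0, 0, 0], 60], [[0, -2, 40], [0, 0, 0], 60], [[0, -2, 50], [0, 0, 0], 60], [[0, -2, 58], [0, 0, 0], 60], [[0, -2, 63], [0, 0, 0], 60], [[0, -2, 66], [0, 0, 0], 60], [[0, -2, 66], [0, 0, 0], 60], [[0, -2, 66], [0, 0, 0], 60]])

```text
t: 3.2
eef_pos: [0.5269, 0.0099, 0.0942]
ee_rot: [-0.383, 0.924, -0.0, 0.0]
contact_force: [-1.3, -0.1, 0.4]
gripper_width: 0.6
finger_force: 0.0
```

Emit:
servo_tool(commands=[[[0, 0, 0], [0, 0, 0], 45], [[0, 0, 0], [0, 0, 0], 35], [[0, 0, 0], [0, 0, 0], 28], [[0, 0, 0], [0, 0, 0], 22], [[0, 0, 0], [0, 0, 0], 18], [[0, 0, 0], [0, 0, 0], 14], [[0, 0, 0], [0, 0, 0], 10], [[0, 0, 0], [0, 0, 0], 5], [[0, 0, 0], [0, 0, 0], 0], [[0, 0, 0], [0, 0, 0], 0]])

```text
t: 4.2
eef_pos: [0.5258, 0.0105, 0.0938]
ee_rot: [-0.383, 0.924, 0.001, -0.0]
contact_force: [-3.6, 5.7, 2.0]
gripper_width: 0.154
finger_force: 30.0
```

```bash
python3 go.py .5265 .010 .093 2.36
```

```text
shift [-0.1 -0.8  0.8] rot [ 0.1 -0.  -0.1] t 4.2 pos [0.5258 0.0105 0.0938] psi 2.358 q [-0.09  0.51  1.72  0.    0.91 -2.45] F [-3.6  5.7  2. ] T [ 1.23  0.6  -0.03] w 0.15378654020122737 29.994648098945618
```

Centred and gripped, with under 7 N of side load. Now turning to the near edge of the green zone, +101° about tool z.

Emit:
servo_tool(commands=[[[0, 0, 0], [0, 0, 5], 0], [[0, 0, 0], [0, 0, 10], 0], [[0, 0, 0], [0, 0, 15], 0], [[0, 0, 0], [0, 0, 20], 0], [[0, 0, 0], [0, 0, 25], 0], [[0, 0, 0], [0, 0, 30], 0], [[0, 0, 0], [0, 0, 35], 0], [[0, 0, 0], [0, 0, 40], 0], [[0, 0, 0], [0, 0, 45], 0], [[0, 0, 0], [0, 0, 50], 0]])

```text
t: 5.2
eef_pos: [0.5262, 0.0097, 0.0938]
ee_rot: [0.045, 0.999, -0.0, -0.0]
contact_force: [-2.1, -1.6, -0.1]
gripper_width: 0.151
finger_force: 30.0
```

```bash
python3 go.py .5265 .010 .093 2.36
```

```text
shift [-0.3  0.3  0.8] rot [  0.   -0.1 -50.3] t 5.2 pos [0.5262 0.0097 0.0938] psi 1.482 q [-0.09  0.51  1.72 -0.    0.91 -1.58] F [-2.1 -1.6 -0.1] T [-0.47  0.4   0.08] w 0.15133481937598106 29.994657933712006
```

Emit:
servo_tool(commands=[[[0, 0, 0], [0, 0, 6], 0], [[0, 0, 0], [0, 0, 12], 0], [[0, 0, 0], [0, 0, 18], 0], [[0, 0, 0], [0, 0, 24], 0], [[0, 0, 0], [0, 0, 30], 0], [[0, 0, 0], [0, 0, 36], 0], [[0, 0, 0], [0, 0, 42], 0], [[0, 0, 0], [0, 0, 48], 0], [[0, 0, 0], [0, 0, 52], 0], [[0, 0, 0], [0, 0, 52], 0]])

```text
t: 6.2
eef_pos: [0.5257, 0.009, 0.0938]
ee_rot: [0.478, 0.879, -0.001, -0.0]
contact_force: [-5.0, -10.2, 2.2]
gripper_width: 0.151
finger_force: 30.0
```

```bash
python3 go.py .5265 .010 .093 2.36
python3 - <<'E'
from h import *
t=snap("top");s=snap("scene")
a=cv2.resize(t["img"][205:315,190:310],(480,440),interpolation=cv2.INTER_CUBIC);b=cv2.resize(s["img"][210:320,350:470],(320,293),interpolation=cv2.INTER_CUBIC)
c=np.zeros((440,800,3),np.uint8);c[:,:480]=a;c[:293,480:]=b;cv2.imwrite("pics/c3.png",c)
E
```

```text
shift [0.4 1.2 0.8] rot [-1.000e-01 -1.000e-01 -1.023e+02] t 6.2 pos [0.5257 0.009  0.0938] psi 0.575 q [-0.1   0.51  1.72 -0.    0.91 -0.67] F [ -5.  -10.2   2.2] T [-2.02  0.95 -0.06] w 0.15113933623414424 30.00199556350708
```

View pics/c3.png

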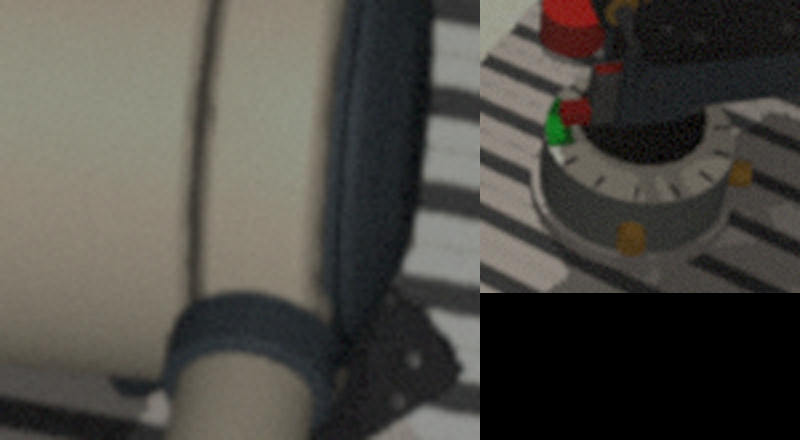

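The scene crop shows the nose at the near edge of the green zone, as the angles predict. I'm recentring by 1 mm and pressing gently to learn how stiff it feels.

Emit:
servo_tool(commands=[[[-0.5, -1, 0], [0, 0, 0], 0], [[-0.5, -1, 0.3], [0, 0, 0], 0], [[-0.5, -1, 0.6], [0, 0, 0], 0], [[-0.5, -1, 0.9], [0, 0, 0], 0], [[-0.5, -1, 1.2], [0, 0, 0], 0], [[-0.5, -1, 1.5], [0, 0, 0], 0], [[-0.5, -1, 1.5], [0, 0, 0], 0], [[-0.5, -1, 1.5], [0, 0, 0], 0], [[-0.5, -1, 1.5], [0, 0, 0], 0], [[-0.5, -1, 1.5], [0, 0, 0], 0]])

```text
t: 7.3
eef_pos: [0.5257, 0.0089, 0.0929]
ee_rot: [0.476, 0.879, -0.0, -0.0]
contact_force: [-7.1, -1.8, 15.0]
gripper_width: 0.152
finger_force: 30.0
```

Blocked at 15 N, so 1.5 mm of command is the right probe. Next step: lift, turn 4.5°, probe again.

Emit:
servo_tool(commands=[[[0, 0, -1.2], [0, 0, 0], 0], [[0, 0, -1.2], [0, 0, 2.3], 0], [[0, 0, -1.2], [0, 0, 4.5], 0], [[0, 0, -1.2], [0, 0, 4.5], 0], [[0, 0, -0.9], [0, 0, 4.5], 0], [[0, 0, -0.6], [0, 0, 4.5], 0], [[0, 0, -0.3], [0, 0, 4.5], 0], [[0, 0, 0], [0, 0, 4.5], 0], [[0, 0, 0], [0, 0, 4.5], 0], [[0, 0, 0], [0, 0, 4.5], 0]])

```text
t: 8.3
eef_pos: [0.5257, 0.0088, 0.0928]
ee_rot: [0.511, 0.86, -0.0, -0.0]
contact_force: [-8.1, -2.6, 14.5]
gripper_width: 0.148
finger_force: 30.0
```

Emit:
servo_tool(commands=[[[0, 0, -1.2], [0, 0, 0], 0], [[0, 0, -1.2], [0, 0, 2.3], 0], [[0, 0, -1.2], [0, 0, 4.5], 0], [[0, 0, -1.2], [0, 0, 4.5], 0], [[0, 0, -0.9], [0, 0, 4.5], 0], [[0, 0, -0.6], [0, 0, 4.5], 0], [[0, 0, -0.3], [0, 0, 4.5], 0], [[0, 0, 0], [0, 0, 4.5], 0], [[0, 0, 0], [0, 0, 4.5], 0], [[0, 0, 0], [0, 0, 4.5], 0]])

```text
t: 9.3
eef_pos: [0.5256, 0.0088, 0.0927]
ee_rot: [0.544, 0.839, -0.0, -0.0]
contact_force: [-7.2, -3.6, 11.7]
gripper_width: 0.155
finger_force: 30.0
```

Emit:
servo_tool(commands=[[[0, 0, -1.2], [0, 0, 0], 0], [[0, 0, -1.2], [0, 0, 2.3], 0], [[0, 0, -1.2], [0, 0, 4.5], 0], [[0, 0, -1.2], [0, 0, 4.5], 0], [[0, 0, -0.9], [0, 0, 4.5], 0], [[0, 0, -0.6], [0, 0, 4.5], 0], [[0, 0, -0.3], [0, 0, 4.5], 0], [[0, 0, 0.1], [0, 0, 4.5], 0], [[0, 0, 0.1], [0, 0, 4.5], 0], [[0, 0, 0.1], [0, 0, 4.5], 0]])

```text
t: 10.3
eef_pos: [0.5254, 0.0088, 0.0922]
ee_rot: [0.576, 0.817, -0.001, -0.0]
contact_force: [-5.2, -4.6, 2.8]
gripper_width: 0.153
finger_force: 30.0
```

The force fell to 2.8 N and the tool went lower, so the catch has let go here. I'll press 1.5 mm more to confirm before going all the way.

Emit:
servo_tool(commands=[[[0, 0, 0.2], [0, 0, 0], 0], [[0, 0, 0.4], [0, 0, 0], 0], [[0, 0, 0.6], [0, 0, 0], 0], [[0, 0, 0.8], [0, 0, 0], 0], [[0, 0, 1.0], [0, 0, 0], 0], [[0, 0, 1.2], [0, 0, 0], 0], [[0, 0, 1.4], [0, 0, 0], 0], [[0, 0, 1.5], [0, 0, 0], 0], [[0, 0, 1.5], [0, 0, 0], 0], [[0, 0, 1.5], [0, 0, 0], 0]])

```text
t: 11.3
eef_pos: [0.5254, 0.0088, 0.0907]
ee_rot: [0.576, 0.817, -0.0, -0.0]
contact_force: [-5.2, -4.6, 5.0]
gripper_width: 0.158
finger_force: 30.0
```

```bash
python3 go.py .5265 .010 .093 2.36
```

```text
shift [ 0.8  1.4 -2.3] rot [-0.000e+00 -1.000e-01 -1.156e+02] t 11.3 pos [0.5254 0.0088 0.0907] psi 0.342 q [-0.1   0.52  1.73 -0.    0.9  -0.44] F [-5.2 -4.6  5. ] T [-0.85  1.15 -0.15] w 0.15827007416909802 30.002155601978302
```

It follows at 5 N, the friction level. Pushing on towards the end stop.

Emit:
servo_tool(commands=[[[0, 0, 0.6], [0, 0, 0], 0], [[0, 0, 1.2], [0, 0, 0], 0], [[0, 0, 1.8], [0, 0, 0], 0], [[0, 0, 2.4], [0, 0, 0], 0], [[0, 0, 3.0], [0, 0, 0], 0], [[0, 0, 3.5], [0, 0, 0], 0], [[0, 0, 4.0], [0, 0, 0], 0], [[0, 0, 4.4], [0, 0, 0], 0], [[0, 0, 4.4], [0, 0, 0], 0], [[0, 0, 4.4], [0, 0, 0], 0]])

```text
t: 12.3
eef_pos: [0.5254, 0.0088, 0.0864]
ee_rot: [0.576, 0.817, -0.0, -0.0]
contact_force: [-6.2, -4.9, 5.9]
gripper_width: 0.154
finger_force: 30.0
```

Emit:
servo_tool(commands=[[[0, 0, 0.2], [0, 0, 0], 0], [[0, 0, 0.4], [0, 0, 0], 0], [[0, 0, 0.6], [0, 0, 0], 0], [[0, 0, 0.8], [0, 0, 0], 0], [[0, 0, 1.0], [0, 0, 0], 0], [[0, 0, 1.2], [0, 0, 0], 0], [[0, 0, 1.2], [0, 0, 0], 0], [[0, 0, 1.2], [0, 0, 0], 0], [[0, 0, 1.2], [0, 0, 0], 0], [[0, 0, 1.2], [0, 0, 0], 0]])

```text
t: 13.3
eef_pos: [0.5255, 0.0087, 0.0858]
ee_rot: [0.576, 0.817, -0.0, -0.0]
contact_force: [-9.7, -3.3, 19.3]
gripper_width: 0.149
finger_force: 30.0
```

The tool has travelled 8.0 mm and the force rises at the stop. One slightly firmer press to seat it.

Emit:
servo_tool(commands=[[[0, 0, 0.2], [0, 0, 0], 0], [[0, 0, 0.4], [0, 0, 0], 0], [[0, 0, 0.5], [0, 0, 0], 0], [[0, 0, 0.5], [0, 0, 0], 0], [[0, 0, 0.5], [0, 0, 0], 0], [[0, 0, 0.5], [0, 0, 0], 0], [[0, 0, 0.5], [0, 0, 0], 0], [[0, 0, 0.5], [0, 0, 0], 0], [[0, 0, 0.5], [0, 0, 0], 0], [[0, 0, 0.5], [0, 0, 0], 0]])

```text
t: 14.3
eef_pos: [0.5255, 0.0088, 0.0857]
ee_rot: [0.576, 0.817, -0.0, -0.0]
contact_force: [-11.3, -3.0, 29.3]
gripper_width: 0.154
finger_force: 30.0
```

Emit:
servo_tool(commands=[[[0, 0, -0.6], [0, 0, 0], 0], [[0, 0, -1.2], [0, 0, 0], 0], [[0, 0, -1.2], [0, 0, 0], 20], [[0, 0, -1.2], [0, 0, 0], 30], [[0, 0, -1.2], [0, 0, 0], 40], [[0, 0, -1.2], [0, 0, 0], 50], [[0, 0, -1.2], [0, 0, 0], 60], [[0, 0, -1.2], [0, 0, 0], 60], [[0, 0, -1.2], [0, 0, 0], 60], [[0, 0, -1.2], [0, 0, 0], 60]])

```text
t: 15.3
eef_pos: [0.5261, 0.009, 0.0859]
ee_rot: [0.576, 0.817, -0.0, -0.0]
contact_force: [-0.5, 0.8, 0.7]
gripper_width: 0.599
finger_force: 0.0
```

Emit:
servo_tool(commands=[[[0, 0, -5], [0, 0, 0], 60], [[0, 0, -15], [0, 0, 0], 60], [[0, 0, -30], [0, 0, 0], 60], [[0, 0, -45], [0, 0, 0], 60], [[0, 0, -60], [0, 0, 0], 60], [[0, 0, -75], [0, 0, 0], 60], [[0, 0, -90], [0, 0, 0], 60], [[0, 0, -105], [0, 0, 0], 60], [[0, 0, -115], [0, 0, 0], 60], [[0, 0, -115], [0, 0, 0], 60]])

```text
t: 16.3
eef_pos: [0.5268, 0.0089, 0.2026]
ee_rot: [0.577, 0.817, 0.001, 0.001]
contact_force: [-0.8, 0.8, -0.5]
gripper_width: 0.601
finger_force: 0.0
```

```bash
python3 go.py .46 .25 .21 0.35
```

```text
shift [249.6  17.9  -7.7] rot [ 0.1  0.1 -0.5] t 16.3 pos [0.5268 0.0089 0.2026] psi 0.342 q [-0.1   0.37  1.6   0.    1.17 -0.44] F [-0.8  0.8 -0.5] T [-0.08  0.03  0.01] w 0.6007636736683268 0.0
```

Clear of the handle. I'll move aside so both cameras can check it.

Emit:
servo_tool(commands=[[[25, 2, -1], [0, 0, 0], 60], [[50, 4, -2], [0, 0, 0], 60], [[80, 6, -3], [0, 0, 0], 60], [[110, 8, -4], [0, 0, 0], 60], [[140, 10, -5], [0, 0, 0], 60], [[170, 12, -6], [0, 0, 0], 60], [[200, 14, -7], [0, 0, 0], 60], [[230, 16, -8], [0, 0, 0], 60], [[250, 18, -8], [0, 0, 0], 60], [[250, 18, -8], [0, 0, 0], 60]])

```text
t: 17.3
eef_pos: [0.4583, 0.2524, 0.2084]
ee_rot: [0.576, 0.818, -0.0, -0.0]
contact_force: [0.8, -0.0, -0.2]
gripper_width: 0.599
finger_force: 0.0
```

Run:
```python
from h import *
t=snap("top");s=snap("scene")
a=cv2.resize(t["img"][200:400,100:420],(480,300),interpolation=cv2.INTER_CUBIC);b=cv2.resize(s["img"][210:320,350:470],(320,293),interpolation=cv2.INTER_CUBIC)
c=np.zeros((300,800,3),np.uint8);c[:,:480]=a;c[:293,480:]=b;cv2.imwrite("pics/c4.png",c)
o=cv2.imread("pics/top0.png");print("diff px button/screwdriver/puck",[(cv2.absdiff(o,t["img"])[y0:y1,x0:x1].max(2)>60).sum() for x0,x1,y0,y1 in((350,415,270,340),(120,270,365,400),(280,325,315,360))])
```

```text
diff px button/screwdriver/puck [np.int64(0), np.int64(0), np.int64(0)]
```

View pics/c4.png

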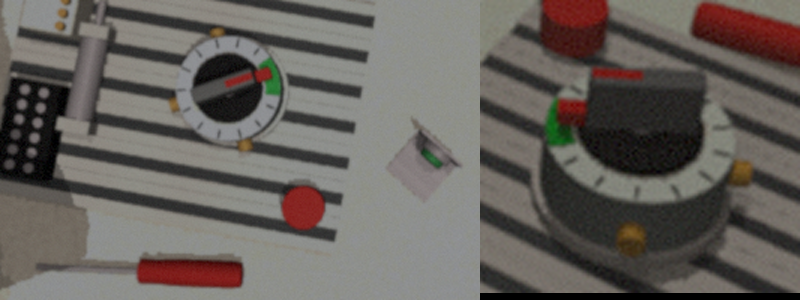

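The picture shows the handle down with its red nose in the green zone (about (263,75) in the crop). The bystanders haven't moved and the arm is clear, so I'm handing in.

```bash
python3 -c "
from plant import manip
print(manip.job_done())"
```

```text
the job is handed in; nothing more can be done
None
```

Job handed in at about 17 s: the handle was turned into the green zone, the catch was found by probing at no more than 15 N, the handle was pushed down 8 mm to its stop (29 N peak) and released, and the other things on the bench did not move; the verdict was not shown.

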